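Poke a stuck sleeve up out of a heating block

ROBOT

A 7-joint arm with a two-finger parallel gripper is mounted at the origin on a cart in front of the work surface, level with it; the furniture and walls round the work are solid. World frame = base frame: x ahead of the robot, y to its left, z up, the work surface at z = 0. Lengths are in m, angles in rad, forces in N, time in s.
With the tool pointing down it reaches from about 0.35 to 0.9 m from the base axis. Payload 19.9 kg.
Tool frame: the origin (TCP) lies on the centre line of the jaws, within the pads' length; the fingertips stand 17 mm ahead of it and the grasp point (between the pads) lies 2 mm behind it; z points along the fingers, y is the direction in which the jaws open and shut (so a half turn about z gives the same grasp; the last joint's range is limited). The gripper opens to 85 mm and grips with 20 to 120 N. Pads are 22 mm wide; open, the fingers measure 114 mm over their backs; the gripper's body (76 mm by 85 mm) begins 54 mm behind the grasp point. The pads swing forward as they close: fully open they stand 13 mm farther back than shut.
Start: joints at [-1.296, 0.417, -0.01, 1.614, 0.005, 1.111, -0.053], TCP at [0.195, 0.594, 0.248] pointing down, gripper open.
Joint ranges: [-2.81, 2.81], [-0.39, 2.02], [-1.27, 1.25], [0.06, 2.57], [-1.19, 4.33], [0.19, 2], [-2.82, 2.82]. Speed limits (rad/s): [1.89, 1.89, 2.39, 2.39, 3.01, 3.01, 3.01].

INTERFACE

Orientations are given as [roll, pitch, yaw] about the fixed x, y, z axes, in that order (R = Rz(yaw) Ry(pitch) Rx(roll)).
In Python, from rig import robot, cams, order gives the robot as it stands.
- The arm moves only by the tool jog_arm, never from a script. Its argument "rows" is a list of rows, each an object with "rot": the turn, a rotation vector about the tool's x, y, z in rad, a list of three; "slide": the shift along the tool's x, y, z in mm, a list of three; "fingers": the closure in counts, from 0 (fully open) to 255 (shut). In form: [{"rot": [wx, wy, wz], "slide": [tx, ty, tz], "fingers": fingers}, ...]. A call has 1 to 8 rows; each row is the pose to reach, as a shift and turn from the pose measured when the call began, along the tool's axes at that moment; what a row does not reach only later rows make up. A row lasts 1/12 s, in which the tool goes at most 41.7 mm and 7.16 degrees, less where a joint would pass 70% of its speed; a pose out of reach is approached as far as the arm can. A call with a gripper value outside its range is refused whole. The fingers move at their own pace and stop on an object; the grip force is fixed at half the most. Time passes only in rows, so rows that repeat a pose let the fingers close. It gives the time, the measured TCP pose, the force and the opening at its end, in the units of the state.
- robot.observe(): the state, without advancing time (a new reading comes with each control period).
- cams.grab_frame(name): name is "scene" or "top" or "wrist"; returns the picture (400x640x3 uint8, red, green, blue); there is no depth.
- cams.calibration(name): a dict with "fovy" (degrees; the focal length in pixels is half the picture's height over the tangent of half this angle, whatever the lens; pixels are square), "cx", "cy" (the principal point, pixels), "origin" and "orientation" of the camera in the world. Camera axes: x right, y down, z forward; pixel columns grow to the right and rows downward; lengths in m; the calibration is good to about 2 mm. The wrist camera is an equidistant fisheye: a pixel r from the principal point sees the ray r / f radians off the axis. A picture is of the moment at which its call begins: read the wrist's pose just before it. calibration takes no time and is no camera call; for the wrist camera it gives the pose at the moment of the call.
- order.job_done(): hands the job in, once; it reports no verdict.
Trained networks look in the newest picture that a camera, given by its name, has taken for a name from the list of things; names that differ only in an ending like _2 or _b are one class to them, and where a whole thing is asked for, a point or a joint stands for the part that bears it (a point fixed in the world has none). Each returns a list of dicts, best first, with "conf" (0 to 1); they miss things now and then, are a little off and sometimes report something else, mostly with a low value. They report only what shows in the picture. A call takes as long as a camera call. They do not tell look-alikes from the thing itself.
- cams.look_for(camera, target): "extent" ([left, top, right, bottom] in pixels, round what is visible of it).
- cams.silhouettes(camera, target): "region" (400x640 bool, what is visible of it) and "extent" ([left, top, right, bottom] in pixels, round what is visible of it).
The state is a dict: "time_s": time; "joint_pos": joint angles; "qd": joint speeds; "tau": joint torques, N m; "tool_pos": TCP position; "orientation": TCP orientation; "force": force on the tool from outside, world axes, zero at the start; "ft_torque": the same for the moment, N m; "opening": finger opening in m.
Only numpy, scipy, OpenCV 4.12 (cv2) and the standard library are available. Lean on these libraries where they do the work, as an engineer would, in place of code of your own. Each camera call takes 0.05 s, during which the arm holds its last target. There are 200 camera calls.

TASK

The brass sleeve is stuck down in the bore of the raised aluminium block. Take the C-shaped ejector by its orange handle, bring its foot in under the block from the front, feel for the access hole in the bottom disc with its sprung upright pin and poke the sleeve up until its top stands about 15 mm proud of the block, never pressing on the block or the sleeve with more than 20 N. Then draw the ejector out and stand it upright on the bench, clear of the block, leaving the sleeve standing in its bore and the tip box, timer and jar where they are.

Things in the scene. Friction and masses are not known exactly. Their poses are not given: they have to be found in the camera images.
- block: Aluminium heating block, 90 (x) x 100 (y) x 95 mm high, fixed. Origin on the bench under the bore axis; x points from its front to its back, z up. Two side rails along x (y = -50..-40 and 40..50 mm) leave a tunnel 80 mm wide under it, open at the front (-x). The bored part is z = 61..95 mm; round bore of 33.5 mm right through it. Below it is a bottom disc, see point plate_under
- block_mouth (a point): Centre of the bore's mouth in the block's top face, 95 mm above the bench, axes as the block's
- plate_under (a point): Point on the bore axis at the underside of the round steel bottom disc (74 mm diameter, z = 55..61 mm, rigid), on which the sleeve rests. The disc has one 13 mm round access hole; its centre lies 6.5 mm off this point, in any direction: the disc is stuck at a different angle every time, no pose shows it, nothing seen from above shows it, and it must be felt for with the pin
- sleeve: Brass sleeve, 32 mm diameter, 32 mm high, flat closed underside, 60 g. Origin at the centre of its underside, z up. It starts home on the bottom disc, its top 2 mm below the block's top. Three sprung plungers in the bore hold it: it takes about 5 to 14 N to push it up, tilts by up to 0.15 rad as it is pushed off-centre, and stays where it is; past 22 mm of travel it would come free
- sleeve_top (a point): Centre of the sleeve's top rim
- ejector: C-shaped tool standing on its foot, 250 g, 158 mm high. Origin under the foot on the axis of its upright pin; x points from the column to the C's open mouth, z up. Foot x = -74..22, y = -20..20, z = 0..10 mm; column x = -74..-60 mm, 20 mm wide; upper arm 20 mm wide, x = -74..18, z = 110..124 mm; orange handle on it right above the pin, 44 (x) x 16 (y) mm, z = 124..158 mm, gripped across y
- pin_tip (a point): Domed tip of the ejector's upright steel pin (8 mm diameter), 43 mm above the ejector's origin when unloaded. The pin is sprung: it sinks into the foot by 1 mm for each 2.5 N, up to 7 mm (17.5 N); beyond that it is solid and the force shoots up
- ejector_grip (a point): Grip point in the orange handle, 144 mm above the ejector's origin, axes as the ejector's
- foot_top (a point): Top of the foot plate at the pin's root, 10 mm above the ejector's origin; the free pin stands 33 mm out of it. Raised 45 mm from the bench it meets the bottom disc's underside
- tip_box: Bystander: orange pipette-tip box, 90 x 121 x 55 mm, origin at the centre of its underside
- lab_timer: Bystander: small grey-white timer, 66 x 62 x 19 mm, origin at the centre of its underside
- sample_jar: Bystander: white jar with a red lid, 72 mm diameter, 120 mm high, origin at the centre of its underside
Not all that is in view belongs to the job. Of the things that look like the ejector, the smaller one is meant.

How it is judged:
On the way, in this order (a step that is already met when the one before it is completed fails the run):
1. the pin has entered the bore through the access hole (z of pin_tip in the frame of block between 0.06 and 0.09 m and horizontal distance between pin_tip and block_mouth below 0.012 m), for 0.05 s.
2. the pin has pushed the sleeve up to at least 10 mm proud of the block (z of sleeve_top in the frame of block_mouth above 0.01 m and contact force between ejector and sleeve above 0.3 N), for 0.1 s.
At the end, for the whole second after the job is handed in: The sleeve rests upright (0.2 rad) in its bore, top 10 to 22 mm above the block's top and within 5 mm of the bore axis; the ejector stands at rest on the bench, upright (0.05 rad), foot down within 4 mm, its pin over 70 mm from the block's axis, not touching the block (z of sleeve_top in the frame of block_mouth between 0.01 and 0.022 m and horizontal distance between sleeve_top and block_mouth below 0.005 m and angle between sleeve's own z axis and vertical below 0.2 rad and linear speed of each of sleeve, ejector below 0.01 m/s and height (world z) of ejector between -0.004 and 0.004 m and angle between ejector's own z axis and vertical below 0.05 rad and horizontal distance between ejector and block above 0.07 m and contact force between ejector and block below 0.2 N).
It fails at once if the ejector presses on the block or its bottom disc with more than 20 N (contact force between ejector and block above 20 N).
It fails at once if the ejector presses on the sleeve with more than 20 N (contact force between ejector and sleeve above 20 N).
It fails at once if the tip box is shifted by more than 15 mm (distance of tip_box from where it was at the start of the episode above 0.015 m).
It fails at once if the timer is shifted by more than 15 mm (distance of lab_timer from where it was at the start of the episode above 0.015 m).
It fails at once if the jar is shifted by more than 15 mm (distance of sample_jar from where it was at the start of the episode above 0.015 m).
It also fails if it takes over 54 s, if anything falls off the work surface, if the arm or the gripper's body presses on something with over 40 N, if the wrist force passes 120 N, or if a joint passes its speed limit or range.

## Working session

There is one attempt and no reset: what is moved stays moved. The work goes in short steps, Python scripts to look and compute and a tool call to move; the robot and the scene stay as the last step left them, time stands still between calls to the robot, and variables do not carry over. Pictures are saved under pics/ and viewed, about 8 in all and at most 12, crops included, and the job is handed in when it is done.

Besides the shell and the picture viewer there is one more tool, called after "Emit:" in YAML: its name, and indented under it one key for each argument. jog_arm: Moves the arm, as the interface text tells. Its arguments: {"type":"object","properties":{"rows":{"type":"array"}},"required":["rows"]}

```bash
ls; mkdir -p pics; cat > h.py <<'E'
import numpy as np, cv2
from rig import robot, cams, order
from scipy.spatial.transform import Rotation as R
def cal(n):
    c=cams.calibration(n); o=np.array(c['orientation'])
    Rm=o if o.shape==(3,3) else (R.from_euler('xyz',o).as_matrix() if o.size==3 else R.from_quat(o).as_matrix())
    return c,Rm,np.array(c['origin']),200/np.tan(np.radians(c['fovy'])/2)
def ray(n,u,v,C=None):
    c,Rm,o,f=C or cal(n); x,y=u-c['cx'],v-c['cy']
    if n=='wrist':
        r=np.hypot(x,y)+1e-9; t=r/f; d=np.array([x/r*np.sin(t),y/r*np.sin(t),np.cos(t)])
    else: d=np.array([x/f,y/f,1])
    return o,Rm@d
def onz(n,u,v,z,C=None):
    o,d=ray(n,u,v,C); return o+d*(z-o[2])/d[2]
def proj(n,p,C=None):
    c,Rm,o,f=C or cal(n); q=Rm.T@(np.array(p)-o)
    if n=='wrist':
        r=np.hypot(q[0],q[1])+1e-12; t=np.arctan2(r,q[2]); return np.array([c['cx']+f*t*q[0]/r,c['cy']+f*t*q[1]/r])
    return np.array([c['cx']+f*q[0]/q[2],c['cy']+f*q[1]/q[2]])
def save(n,name):
    im=cams.grab_frame(n); cv2.imwrite(f'pics/{name}.png',im[:,:,::-1]); return im
E
python3 - <<'E'
from h import *
print(robot.observe())
for n in ['scene','top','wrist']:
    print(n,cams.calibration(n)); save(n,n+'0')
a=[cv2.imread(f'pics/{n}0.png') for n in ['scene','top']]
for n in ['scene','top']:
  for t in ['block','sleeve','ejector','ejector_grip','tip_box','lab_timer','sample_jar']:
    print(n,t,[(np.round(d['extent']).tolist(),round(d['conf'],2)) for d in cams.look_for(n,t)][:3])
E
```

```text
pics
{'time_s': 0.0, 'joint_pos': array([-1.29546113,  0.41795748, -0.01030493,  1.61419009,  0.00471988,
        1.11073946, -0.05296119]), 'qd': array([-0.00179173,  0.0002985 ,  0.00132435, -0.0010051 , -0.00060349,
        0.0003029 , -0.00028664]), 'tau': array([ 1.07100466e-03, -8.64445210e+01,  6.79327268e-01, -4.34900165e+01,
        1.91290502e-02,  7.30106243e-03, -5.81028729e-06]), 'tool_pos': array([0.19463112, 0.5935579 , 0.24766388]), 'orientation': array([-3.14032642e+00,  1.11005702e-04,  2.82481525e+00]), 'force': array([0.192093  , 0.34788181, 0.55287934]), 'ft_torque': array([-0.03754212, -0.00692541,  0.00081992]), 'opening': 0.08530620522059847}
scene {'fovy': 49.28952102067399, 'cx': 317.7293074005126, 'cy': 199.92625284796796, 'origin': array([-0.13083102, -0.77773459,  0.82999002]), 'orientation': array([-2.19134128, -0.01389819, -0.70514694])}
top {'fovy': 44.19986972018358, 'cx': 317.1765151587175, 'cy': 204.8724348348411, 'origin': array([ 0.25842163, -0.00995054,  1.52671201]), 'orientation': array([-2.93825300e+00, -1.91926889e-04, -1.62178788e+00])}
wris
[... 518 characters left out ...]
413.0, 230.0, 446.0, 283.0], 0.65)]
scene lab_timer [([230.0, 188.0, 258.0, 209.0], 0.58)]
scene sample_jar [([413.0, 232.0, 449.0, 282.0], 0.73), ([343.0, 212.0, 391.0, 271.0], 0.32)]
top block [([353.0, 184.0, 390.0, 224.0], 0.92), ([366.0, 200.0, 380.0, 208.0], 0.55)]
top sleeve [([368.0, 198.0, 378.0, 208.0], 0.49)]
top ejector [([289.0, 229.0, 303.0, 265.0], 0.66), ([167.0, 183.0, 198.0, 238.0], 0.65)]
top ejector_grip [([288.0, 230.0, 309.0, 273.0], 0.85), ([168.0, 182.0, 198.0, 238.0], 0.85)]
top tip_box [([288.0, 232.0, 309.0, 269.0], 0.39), ([367.0, 199.0, 378.0, 205.0], 0.16)]
top lab_timer [([219.0, 240.0, 243.0, 261.0], 0.69)]
top sample_jar [([406.0, 164.0, 436.0, 196.0], 0.86)]
```

```bash
python3 - <<'E'
import cv2,numpy as np
s=cv2.imread('pics/scene0.png')[90:350,200:480]; t=cv2.imread('pics/top0.png')[130:330,150:470]
s=cv2.resize(s,(400,371),interpolation=cv2.INTER_CUBIC)
t=cv2.resize(t,(594,371),interpolation=cv2.INTER_CUBIC)
c=np.hstack([s,t]); c=cv2.resize(c,(800,int(371*800/994)))
cv2.imwrite('pics/v1.png',np.vstack([c]))
E
```

```text
(no output)
```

View pics/v1.png

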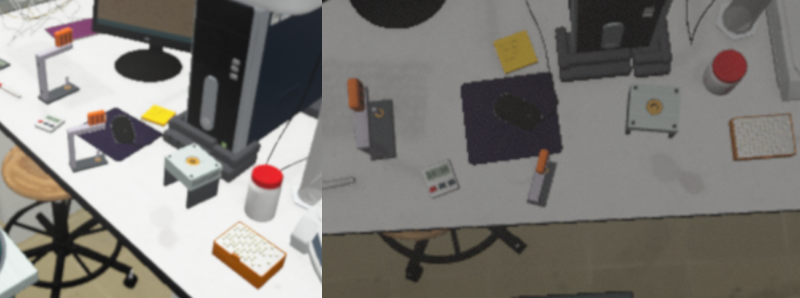

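View pics/top0.png

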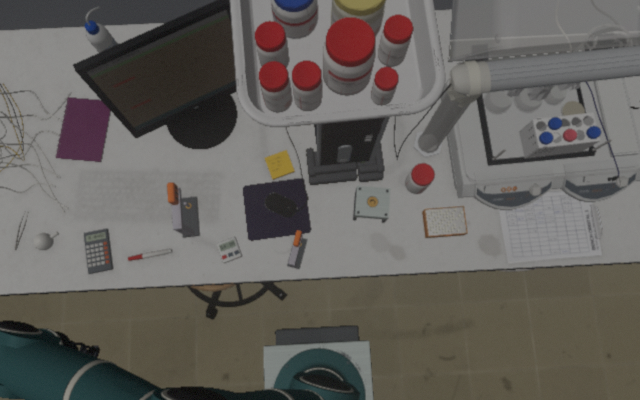

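```bash
python3 - <<'E'
from h import *
np.set_printoptions(precision=4,suppress=True)
print('ej foot/handle', onz('top',294,262,0.0), onz('top',298,236,0.158), onz('top',301,229,0.12))
print('block corners', [onz('top',u,v,.095)[:2] for u,v in [(355,187),(388,189),(387,219),(353,217)]], onz('top',372.5,202,.093))
# scene detections
print('scene block centre', onz('scene',367,227,.095))
for n,u,v,z in [('timer',230.5,250,.019),('jar',424,174,.12),('tip',444,222,.055),('big ej',172,190,.15)]: print(n,onz('top',u,v,z))
s=robot.observe(); Rt=R.from_euler('xyz',s['orientation']).as_matrix(); print(Rt)
c,Rm,o,f=cal('wrist'); print('cam in tool',Rt.T@(o-s['tool_pos']),'\n',Rt.T@Rm)
a=cv2.imread('pics/top0.png')[220:275,280:315]; b=cv2.imread('pics/top0.png')[175:230,345:400]
d=cv2.imread('pics/scene0.png')[180:245,250:300]
cv2.imwrite('pics/v2.png',np.hstack([cv2.resize(x,(260,420),interpolation=cv2.INTER_CUBIC) for x in (a,b,d)]))
E
```

```text
ej foot/handle [0.3964 0.0544 0.    ] [0.4541 0.0336 0.158 ] [0.4794 0.0253 0.12  ]
block corners [array([ 0.602, -0.141]), array([ 0.5908, -0.2391]), array([ 0.5002, -0.2289]), array([ 0.5113, -0.1291])] [ 0.554  -0.1902  0.093 ]
scene block centre [ 0.5648 -0.1795  0.095 ]
timer [0.4413 0.2466 0.019 ]
jar [ 0.625  -0.3449  0.12  ]
tip [ 0.489  -0.4067  0.055 ]
big ej [0.6067 0.3894 0.15  ]
[[-0.9502  0.3115  0.0001]
 [ 0.3115  0.9502 -0.0001]
 [-0.0001 -0.     -1.    ]]
cam in tool [ 0.0699  0.0006 -0.1253] 
 [[ 0.0002 -0.9618 -0.2736]
 [ 1.      0.0004 -0.0006]
 [ 0.0007 -0.2736  0.9618]]
```

View pics/v2.png

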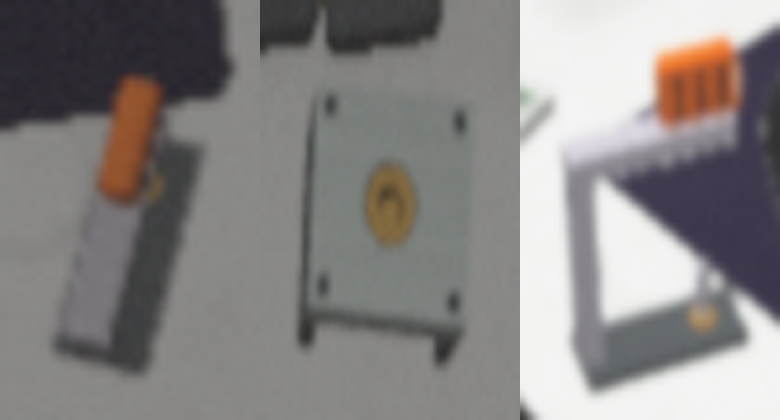

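The top-left crop (top picture 297,247; scene 275,212) shows the small ejector. Its column is on the near side and its mouth faces away from the robot. The look-alike at top (182,210), scene (250,147), is clearly larger, so I take the small one. The block is at top (372,203), with its tunnel opening facing the robot.

```bash
cat >> h.py <<'E'
np.set_printoptions(precision=4,suppress=True)
def go(p,yaw,quiet=False):
    s=robot.observe(); Rt=R.from_euler('xyz',s['orientation'])
    Rd=R.from_euler('xyz',[np.pi,0,yaw])
    print('t',s['time_s'],'slide',np.round(Rt.inv().apply(np.array(p)-s['tool_pos'])*1000,1),'rot',(Rt.inv()*Rd).as_rotvec().round(4))
E
python3 -c "
from h import *
go([.43,-.06,.36],2.95)"
```

```text
t 0.85 slide [-427.3 -548.  -111.7] rot [-0.      0.0001 -0.1252]
```

Emit:
jog_arm:
  rows:
    - {"rot": [0,0,0],"slide": [-30,-30,-60],"fingers": 0}
    - {"rot": [0,0,-0.1],"slide": [-427,-548,-112],"fingers": 0}
    - {"rot": [0,0,-0.125],"slide": [-427,-548,-112],"fingers": 0}
    - {"rot": [0,0,-0.125],"slide": [-427,-548,-112],"fingers": 0}
    - {"rot": [0,0,-0.125],"slide": [-427,-548,-112],"fingers": 0}
    - {"rot": [0,0,-0.125],"slide": [-427,-548,-112],"fingers": 0}
    - {"rot": [0,0,-0.125],"slide": [-427,-548,-112],"fingers": 0}
    - {"rot": [0,0,-0.125],"slide": [-427,-548,-112],"fingers": 0}

```text
time_s: 1.52
tool_pos: [0.3026, 0.2974, 0.3163]
orientation: [3.141, -0.0, 2.95]
force: [1.5, 0.8, 0.9]
opening: 0.0854
```

```bash
python3 -c "
from h import *
print(robot.observe()['tool_pos'],robot.observe()['joint_pos'])
go([.43,-.06,.36],2.95)"
```

```text
[0.3026 0.2974 0.3163] [-0.979  -0.0228  0.128   1.9948  0.0028  1.1689  0.527 ]
t 1.5167 slide [-193.2 -326.5  -43.9] rot [ 0.0006 -0.     -0.0001]
```

Emit:
jog_arm:
  rows:
    - {"rot": [0,0,0],"slide": [-193,-326,-44],"fingers": 0}
    - {"rot": [0,0,0],"slide": [-193,-326,-44],"fingers": 0}
    - {"rot": [0,0,0],"slide": [-193,-326,-44],"fingers": 0}
    - {"rot": [0,0,0],"slide": [-193,-326,-44],"fingers": 0}
    - {"rot": [0,0,0],"slide": [-193,-326,-44],"fingers": 0}
    - {"rot": [0,0,0],"slide": [-193,-326,-44],"fingers": 0}
    - {"rot": [0,0,0],"slide": [-193,-326,-44],"fingers": 0}
    - {"rot": [0,0,0],"slide": [-193,-326,-44],"fingers": 0}

```text
time_s: 2.18
tool_pos: [0.4133, -0.0148, 0.355]
orientation: [3.14, 0.001, 2.95]
force: [0.6, 0.7, 0.1]
opening: 0.0853
```

Emit:
jog_arm:
  rows:
    - {"rot": [0,0,0],"slide": [0,0,0],"fingers": 0}
    - {"rot": [0,0,0],"slide": [0,0,0],"fingers": 0}

```text
time_s: 2.35
tool_pos: [0.4136, -0.0167, 0.3553]
orientation: [3.14, 0.002, 2.946]
force: [-0.3, 0.3, 0.3]
opening: 0.0854
```

```bash
python3 - <<'E'
from h import *
go([.43,-.06,.36],2.95)
im=save('wrist','w1'); C=cal('wrist')
import pickle; pickle.dump(C,open('w1.pkl','wb'))
for t in ['block','sleeve','ejector','ejector_grip']:
    for d in cams.silhouettes('wrist',t)[:3]:
        print(t,np.round(d['extent']),round(d['conf'],2)); 
        if d['conf']>.4: np.save(f'pics/m_{t}.npy',d['region']) if not __import__('os').path.exists(f'pics/m_{t}.npy') else 0
print(C[2])
E
```

```text
t 2.35 slide [-24.5 -39.2  -4.7] rot [ 0.002   0.0016 -0.0042]
block [189. 232. 269. 310.] 0.65
block [154. 344. 170. 348.] 0.16
ejector [523. 160. 614. 271.] 0.95
ejector [344. 125. 388. 218.] 0.83
ejector_grip [526. 165. 611. 270.] 0.82
ejector_grip [345. 126. 383. 217.] 0.8
[ 0.3448 -0.0013  0.4803]
```

View pics/w1.png

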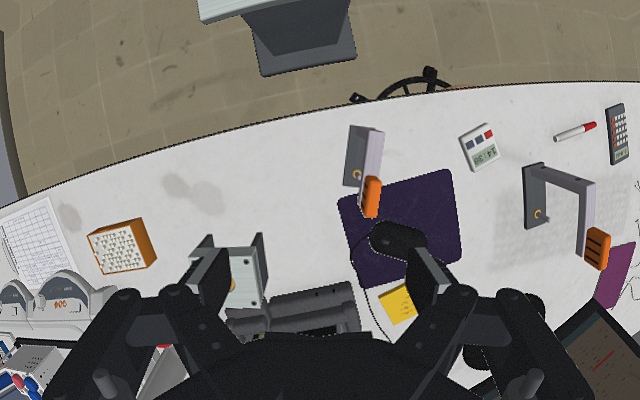

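```bash
cat > fit.py <<'E'
from h import *
from scipy.optimize import minimize
def box(x0,x1,y0,y1,z0,z1): return np.array([[x,y,z] for x in(x0,x1) for y in(y0,y1) for z in(z0,z1)])/1000.
EJ=[box(-74,22,-20,20,0,10),box(-74,-60,-10,10,0,124),box(-74,18,-10,10,110,124),box(-22,22,-8,8,124,158),box(-4,4,-4,4,0,43)]
BL=[box(-45,45,-50,50,61,95),box(-45,45,-50,-40,0,95),box(-45,45,40,50,0,95)]
def render(cam,C,boxes,x,y,yaw,S=4,off=(0,0),size=(640,400),z=0,tilt=None):
    m=np.zeros((size[1]*S,size[0]*S),np.uint8); Rz=R.from_euler('z',yaw)
    for b in boxes:
        e=[]
        p=np.array([proj(cam,Rz.apply(q)+[x,y,z],C) for q in b])
        h=cv2.convexHull(((p-off+0.5)*S).astype(np.float32)).astype(np.int32)
        cv2.fillConvexPoly(m,h,1)
    return m
def fit(cam,C,boxes,mask,x0,S=3,z=0,hide=None):
    ys,xs=np.where(mask); off=(xs.min()-15,ys.min()-15); size=(np.ptp(xs)+31,np.ptp(ys)+31)
    M=np.zeros((size[1],size[0]),np.uint8); M[ys-off[1],xs-off[0]]=1
    M=cv2.resize(M,None,fx=S,fy=S,interpolation=cv2.INTER_NEAREST)
    V=np.ones_like(M)
    if hide is not None:
        V=cv2.resize((~hide[off[1]:off[1]+size[1],off[0]:off[0]+size[0]]).astype(np.uint8),(M.shape[1],M.shape[0]),interpolation=cv2.INTER_NEAREST)
    def cost(v):
        r=render(cam,C,boxes,v[0],v[1],v[2],S,off,size,z)
        return 1-((r&M)&V).sum()/max(1,((r|M)&V).sum())
    best=None
    v=np.array(x0,float)
    for d in (.02,.006,.002):
        sim=np.vstack([v]+[v+np.array(s)*[d,d,d*8] for s in np.eye(3)])
        r=minimize(cost,v,method='Nelder-Mead',options=dict(initial_simplex=sim,xatol=1e-4,fatol=1e-4)); v=r.x
    return v,1-r.fun
E
python3 - <<'E'
from fit import *
import pickle
C=pickle.load(open('w1.pkl','rb'))
ds=[d for d in cams.silhouettes('wrist','ejector') if d['extent'][0]<450]
m=ds[0]['region'].astype(bool); np.save('pics/ejm.npy',m); print(m.sum())
for y0 in (-.1,-.3): print(fit('wrist',C,EJ,m,[.45,.035,y0]))
v,_=fit('wrist',C,EJ,m,[.45,.035,-.2])
im=cv2.imread('pics/w1.png'); r=render('wrist',C,EJ,*v,S=1)
cs,_=cv2.findContours(r,0,2); big=cv2.resize(im[110:230,320:420],None,fx=4,fy=4)
r4=render('wrist',C,EJ,*v,S=4,off=(320,110),size=(100,120)); cs,_=cv2.findContours(r4,0,2); b2=big.copy(); cv2.drawContours(b2,cs,-1,(0,0,255),1)
cv2.imwrite('pics/v3.png',np.hstack([big,b2]))
E
```

```text
2726
(array([ 0.4475,  0.0403, -0.2918]), np.float64(0.9357879008467108))
(array([ 0.4477,  0.0403, -0.2922]), np.float64(0.9366875023967481))
```

View pics/v3.png

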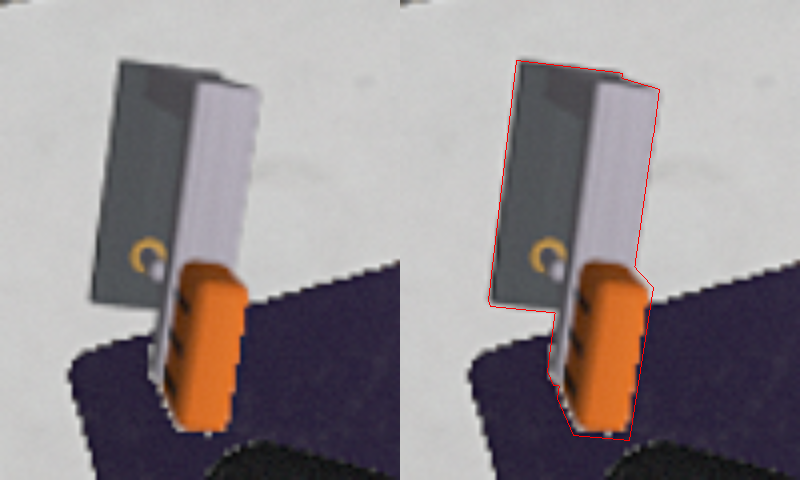

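```bash
python3 -c "
from h import *
go([.44,-.175,.36],2.95)"
```

```text
t 2.65 slide [ -56.8 -153.1   -5.3] rot [0.0015 0.0007 0.0015]
```

Emit:
jog_arm:
  rows:
    - {"rot": [0,0,0],"slide": [-57,-153,-5],"fingers": 0}
    - {"rot": [0,0,0],"slide": [-57,-153,-5],"fingers": 0}
    - {"rot": [0,0,0],"slide": [-57,-153,-5],"fingers": 0}
    - {"rot": [0,0,0],"slide": [-57,-153,-5],"fingers": 0}
    - {"rot": [0,0,0],"slide": [-57,-153,-5],"fingers": 0}
    - {"rot": [0,0,0],"slide": [-57,-153,-5],"fingers": 0}
    - {"rot": [0,0,0],"slide": [-57,-153,-5],"fingers": 0}

```text
time_s: 3.23
tool_pos: [0.4403, -0.1741, 0.3594]
orientation: [3.14, 0.0, 2.952]
force: [0.1, -0.4, -0.3]
opening: 0.0853
```

```bash
python3 - <<'E'
from fit import *
import pickle
C=cal('wrist'); im=save('wrist','w2'); pickle.dump(C,open('w2.pkl','wb'))
v=None
for t in ['block','sleeve']:
    for d in cams.silhouettes('wrist',t)[:2]:
        print(t,np.round(d['extent']),round(d['conf'],2))
        if t=='block' and v is None:
            m=d['region'].astype(bool); np.save('pics/blm.npy',m); v,q=fit('wrist',C,BL,m,[.554,-.186,-.13]); print(v,q)
        if t=='sleeve':
            ys,xs=np.where(d['region']); print('sleeve c',onz('wrist',xs.mean(),ys.mean(),.093,C))
u0=proj('wrist',[*v[:2],.095],C).astype(int)-[50,60]; print(u0)
big=cv2.resize(im[u0[1]:u0[1]+120,u0[0]:u0[0]+100,::-1],None,fx=4,fy=4); b2=big.copy()
r4=render('wrist',C,BL,*v,S=4,off=u0,size=(100,120)); cs,_=cv2.findContours(r4,1,2); cv2.drawContours(b2,cs,-1,(0,0,255),1)
for z,rr in((.095,.01675),(.093,.016)):
    p=np.array([proj('wrist',[v[0]+rr*np.cos(a),v[1]+rr*np.sin(a),z],C) for a in np.linspace(0,6.28,40)])
    cv2.polylines(b2,[((p-u0+.5)*4).astype(np.int32)],True,(255,0,0),1)
cv2.imwrite('pics/v4.png',np.hstack([big,b2]))
E
```

```text
block [282. 197. 359. 284.] 0.65
[ 0.554  -0.1883 -0.1414] 0.9015072083879423
sleeve [312. 240. 336. 259.] 0.71
sleeve c [ 0.5526 -0.1886  0.093 ]
[272 190]
```

View pics/v4.png

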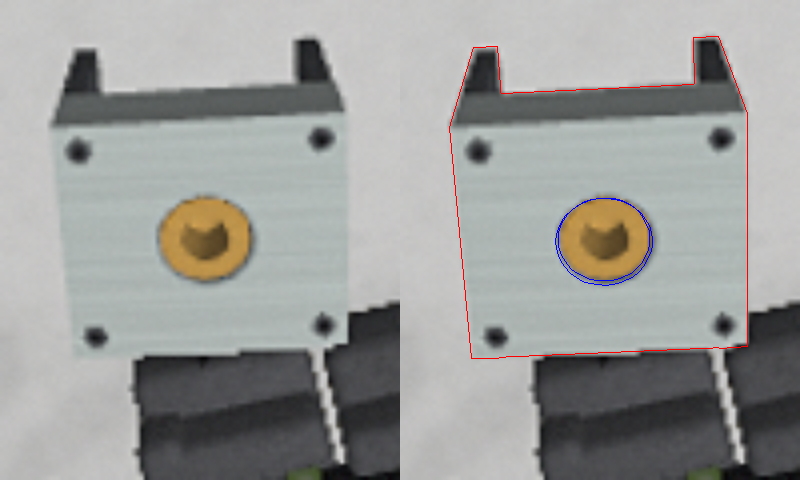

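```bash
python3 -c "
from h import *
go([.4477,.0403,.23],np.pi-.292)
go([.4477,.0403,.147],np.pi-.292)"
```

```text
t 3.3833 slide [ 32.8 211.4 130. ] rot [0.0021 0.0005 0.1041]
t 3.3833 slide [ 32.9 211.2 213. ] rot [0.0021 0.0005 0.1041]
```

Emit:
jog_arm:
  rows:
    - {"rot": [0,0,0.104],"slide": [33,211,30],"fingers": 0}
    - {"rot": [0.002,0,0.104],"slide": [33,211,30],"fingers": 0}
    - {"rot": [0.002,0,0.104],"slide": [33,211,60],"fingers": 0}
    - {"rot": [0.002,0,0.104],"slide": [33,211,90],"fingers": 0}
    - {"rot": [0.002,0,0.104],"slide": [33,211,130],"fingers": 0}
    - {"rot": [0.002,0,0.104],"slide": [33,211,130],"fingers": 0}
    - {"rot": [0.002,0,0.104],"slide": [33,211,130],"fingers": 0}
    - {"rot": [0.002,0,0.104],"slide": [33,211,130],"fingers": 0}

```text
time_s: 4.05
tool_pos: [0.4455, 0.0434, 0.2269]
orientation: [-3.139, -0.004, 2.855]
force: [0.2, 0.1, -0.9]
opening: 0.0853
```

```bash
python3 - <<'E'
from fit import *
C=cal('wrist'); im=save('wrist','w3')
for d in [d for d in cams.silhouettes('wrist','ejector') if d['conf']>.3][:2]:
    print(np.round(d['extent']),round(d['conf'],2)); print(fit('wrist',C,EJ,d['region'].astype(bool),[.4477,.0403,-.292]))
    break
for d in cams.look_for('wrist','ejector_grip')[:2]: print(np.round(d['extent']),d['conf'])
go([.4477,.0403,.147],np.pi-.292)
v=[.4477,.0403,-.292]; b2=np.ascontiguousarray(im[:,:,::-1]); b2=cv2.resize(b2[100:330,200:440],None,fx=2.5,fy=2.5)
Rz=R.from_euler('z',v[2])
for b in EJ:
    p=np.array([proj('wrist',Rz.apply(q)+[v[0],v[1],0],C) for q in b]); h=cv2.convexHull(((p-[200,100]+.5)*2.5).astype(np.int32)); cv2.polylines(b2,[h],True,(0,0,255),1)
cv2.imwrite('pics/v5.png',b2)
E
```

```text
[301. 112. 333. 252.] 0.91
(array([ 0.448 ,  0.0388, -0.3064]), np.float64(0.9627962202542918))
[297. 116. 333. 252.] 0.96
[545. 142. 640. 271.] 0.94
t 4.2 slide [ 0.2  0.4 83.8] rot [0.0005 0.0012 0.0006]
```

View pics/v5.png

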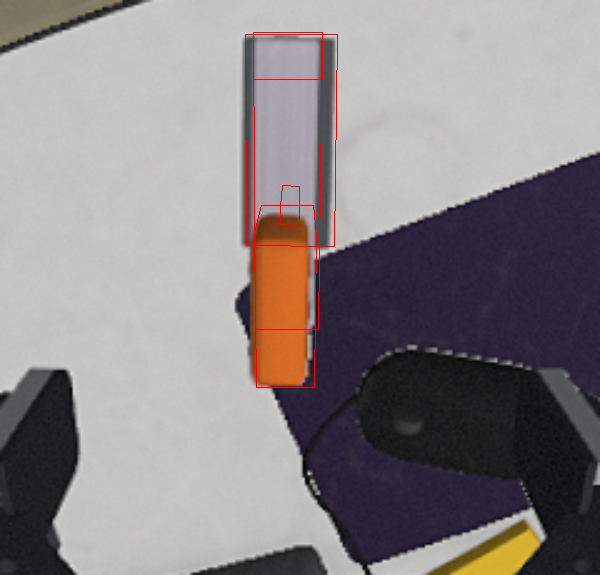

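```bash
python3 -c "
from h import *
go([.448,.0392,.147],np.pi-.302)"
```

```text
t 4.2 slide [-0.4 -0.6 83.8] rot [0.0005 0.0012 0.0106]
```

Emit:
jog_arm:
  rows:
    - {"rot": [0,0,0.01],"slide": [-0.4,-0.6,30],"fingers": 0}
    - {"rot": [0,0.001,0.01],"slide": [-0.4,-0.6,60],"fingers": 0}
    - {"rot": [0,0.001,0.01],"slide": [-0.4,-0.6,84],"fingers": 0}
    - {"rot": [0,0.001,0.01],"slide": [-0.4,-0.6,84],"fingers": 0}
    - {"rot": [0,0.001,0.01],"slide": [-0.4,-0.6,84],"fingers": 100}
    - {"rot": [0,0.001,0.01],"slide": [-0.4,-0.6,84],"fingers": 255}
    - {"rot": [0,0.001,0.01],"slide": [-0.4,-0.6,84],"fingers": 255}
    - {"rot": [0,0.001,0.01],"slide": [-0.4,-0.6,84],"fingers": 255}

```text
time_s: 4.87
tool_pos: [0.4488, 0.0394, 0.1482]
orientation: [3.139, 0.002, 2.84]
force: [-0.5, -0.3, 0.5]
opening: 0.0388
```

Emit:
jog_arm:
  rows:
    - {"rot": [0,0,0],"slide": [0,0,0],"fingers": 255}
    - {"rot": [0,0,0],"slide": [0,0,0],"fingers": 255}
    - {"rot": [0,0,0],"slide": [0,0,0],"fingers": 255}
    - {"rot": [0,0,0],"slide": [0,0,0],"fingers": 255}
    - {"rot": [0,0,0],"slide": [0,0,0],"fingers": 255}
    - {"rot": [0,0,0],"slide": [0,0,0],"fingers": 255}

```text
time_s: 5.37
tool_pos: [0.4494, 0.039, 0.1492]
orientation: [3.139, 0.003, 2.84]
force: [-3.9, -3.2, 16.6]
opening: 0.0149
```

```bash
python3 -c "
from h import *
print(robot.observe()['force'],robot.observe()['ft_torque'],robot.observe()['orientation'])
go([.448,.0392,.147],np.pi-.302)"
```

```text
[-3.8865 -3.2471 16.6375] [-1.0416  0.9156 -0.0063] [3.1388 0.0032 2.8399]
t 5.3667 slide [ 1.4 -0.2  2.2] rot [0.0028 0.0032 0.0003]
```

```bash
python3 - <<'E'
from h import *
s=robot.observe(); Rt=R.from_euler('xyz',s['orientation'])
d=np.array([.4248-.448,-.1701-.0392,.03]); print(Rt.inv().apply(d)*1000, Rt.inv().apply([0,0,.03])*1000)
Rd=R.from_euler('z',3.0-s['orientation'][2])*Rt
print((Rt.inv()*Rd).as_rotvec())
E
```

```text
[ -40.1367 -206.6547  -30.4569] [ -0.0952   0.0848 -29.9997]
[-0.0005  0.0005 -0.1601]
```

Emit:
jog_arm:
  rows:
    - {"rot": [0,0,0],"slide": [0,0,-15],"fingers": 255}
    - {"rot": [0,0,0],"slide": [0,0,-32],"fingers": 255}
    - {"rot": [0,0,0],"slide": [0,0,-32],"fingers": 255}
    - {"rot": [0,0,0],"slide": [0,0,-32],"fingers": 255}
    - {"rot": [0,0,0],"slide": [0,0,-32],"fingers": 255}

```text
time_s: 5.78
tool_pos: [0.4489, 0.0391, 0.1807]
orientation: [3.139, 0.003, 2.84]
force: [-1.1, 0.3, -3.2]
opening: 0.0151
```

```bash
python3 - <<'E'
from fit import *
s=robot.observe(); print(s['force'],s['ft_torque'],s['opening'],s['orientation'],s['tool_pos'])
go([.4248,-.1701,.18],3.0)
C=cal('wrist'); im=save('wrist','w4')
d=cams.silhouettes('wrist','ejector')
d=[e for e in d if e['extent'][0]<450][0]; print(d['extent'],d['conf'],fit('wrist',C,EJ,d['region'].astype(bool),[.448,.0392,-.302],z=s['tool_pos'][2]-.149))
E
```

```text
[-1.1403  0.3294 -3.1786] [ 0.0105 -0.0689 -0.0172] 0.015072786892976302 [3.1387 0.0027 2.8402] [0.4489 0.0391 0.1807]
t 5.7833 slide [ -39.1 -206.9    0.2] rot [ 0.0026  0.003  -0.1598]
[293.8, 103.1, 341.4, 318.7] 0.8 (array([ 0.4489,  0.0394, -0.2998]), np.float64(0.9427550065051129))
```

Emit:
jog_arm:
  rows:
    - {"rot": [0,0,-0.08],"slide": [-15,-35,0],"fingers": 255}
    - {"rot": [0,0,-0.16],"slide": [-25,-70,0],"fingers": 255}
    - {"rot": [0,0,-0.16],"slide": [-32,-105,0],"fingers": 255}
    - {"rot": [0,0,-0.16],"slide": [-39,-140,0],"fingers": 255}
    - {"rot": [0,0,-0.16],"slide": [-39,-175,0],"fingers": 255}
    - {"rot": [0,0,-0.16],"slide": [-39,-207,0],"fingers": 255}
    - {"rot": [0,0,-0.16],"slide": [-39,-207,0],"fingers": 255}
    - {"rot": [0,0,-0.16],"slide": [-39,-207,0],"fingers": 255}

```text
time_s: 6.55
tool_pos: [0.4237, -0.1718, 0.1796]
orientation: [3.14, 0.002, 2.996]
force: [-0.3, 1.4, -3.1]
opening: 0.0151
```

```bash
cat >> h.py <<'E'
BX,BY,BYAW=.5535,-.1884,-.141
H=.149
def gb(x,y,z):
    "tool slide (mm) to bring the pin to block-frame x,y (mm), ejector origin to height z (mm)"
    c,s_=np.cos(BYAW),np.sin(BYAW)
    p=np.array([BX+(c*x-s_*y)/1000,BY+(s_*x+c*y)/1000,H+z/1000])
    s=robot.observe(); Rt=R.from_euler('xyz',s['orientation'])
    d=s['tool_pos']-[BX,BY,H]; cur=[c*d[0]+s_*d[1],-s_*d[0]+c*d[1],d[2]]
    Rd=R.from_euler('z',np.pi+BYAW-s['orientation'][2])*Rt
    print('t',round(s['time_s'],2),'now blk',np.round(np.array(cur)*1000,1),'slide',np.round(Rt.inv().apply(p-s['tool_pos'])*1000,1),'rot',(Rt.inv()*Rd).as_rotvec().round(4),'F',s['force'].round(1))
E
python3 -c "
from h import *
print(robot.observe()['orientation'])
gb(-130,0,6);gb(-60,0,6)"
```

```text
[3.1403 0.0016 2.9964]
t 6.55 now blk [-130.9   -1.8   30.6] slide [-0.8  1.8 24.6] rot [-0.      0.     -0.0042] F [-0.3  1.4 -3.1]
t 6.55 now blk [-130.9   -1.8   30.6] slide [-70.8   2.1  24.7] rot [-0.      0.     -0.0042] F [-0.3  1.4 -3.1]
```

Emit:
jog_arm:
  rows:
    - {"rot": [0,0,-0.004],"slide": [-0.8,1.8,12],"fingers": 255}
    - {"rot": [0,0,-0.004],"slide": [-0.8,1.8,24.6],"fingers": 255}
    - {"rot": [0,0,-0.004],"slide": [-0.8,1.8,24.6],"fingers": 255}
    - {"rot": [0,0,-0.004],"slide": [-25,2,24.6],"fingers": 255}
    - {"rot": [0,0,-0.004],"slide": [-50,2,24.6],"fingers": 255}
    - {"rot": [0,0,-0.004],"slide": [-71,2,24.6],"fingers": 255}
    - {"rot": [0,0,-0.004],"slide": [-71,2,24.6],"fingers": 255}
    - {"rot": [0,0,-0.004],"slide": [-71,2,24.6],"fingers": 255}

```text
time_s: 7.22
tool_pos: [0.4949, -0.1795, 0.1549]
orientation: [3.141, 0.001, 3.002]
force: [-0.2, -0.1, -2.8]
opening: 0.0149
```

```bash
python3 - <<'E'
from fit import *
gb(-6.5,0,6); gb(-60,0,6)
s=robot.observe(); C=cal('wrist'); im=save('wrist','w5')
for t,B,x0,z in (('ejector',EJ,[*s['tool_pos'][:2],-.141],s['tool_pos'][2]-H),('block',BL,[BX,BY,BYAW],0)):
    for d in cams.silhouettes('wrist',t)[:2]:
        print(t,np.round(d['extent']),d['conf'])
        if d['conf']>.5: print(fit('wrist',C,B,d['region'].astype(bool),x0,z=z))
b2=np.ascontiguousarray(im[:,:,::-1]); b2=cv2.resize(b2[90:350,200:440],None,fx=2.5,fy=2.3)
for B,v in ((EJ,[*s['tool_pos'][:2],-.141,s['tool_pos'][2]-H]),(BL,[BX,BY,BYAW,0])):
  for b in B:
    p=np.array([proj('wrist',R.from_euler('z',v[2]).apply(q)+[v[0],v[1],v[3]],C) for q in b]); h=cv2.convexHull(((p-[200,90]+.5)*[2.5,2.3]).astype(np.int32)); cv2.polylines(b2,[h],True,(0,0,255),1)
cv2.imwrite('pics/v6.png',b2)
E
```

```text
t 7.22 now blk [-59.3   0.6   5.9] slide [-52.8  -0.6  -0. ] rot [ 0.     -0.      0.0011] F [-0.2 -0.1 -2.8]
t 7.22 now blk [-59.3   0.6   5.9] slide [ 0.7 -0.6 -0.1] rot [ 0.     -0.      0.0011] F [-0.2 -0.1 -2.8]
ejector [294. 104. 343. 318.] 0.61
(array([ 0.4946, -0.1792, -0.1331]), np.float64(0.9423095631870805))
block [240. 204. 394. 339.] 0.61
(array([ 0.5539, -0.1884, -0.1564]), np.float64(0.2931871523647236))
```

View pics/v6.png

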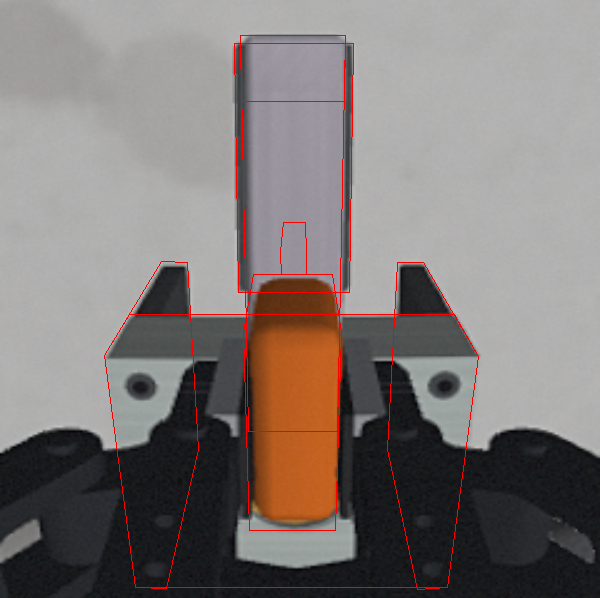

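Emit:
jog_arm:
  rows:
    - {"rot": [0,0,0.001],"slide": [-25,-0.6,0],"fingers": 255}
    - {"rot": [0,0,0.001],"slide": [-45,-0.6,0],"fingers": 255}
    - {"rot": [0,0,0.001],"slide": [-52.8,-0.6,0],"fingers": 255}
    - {"rot": [0,0,0.001],"slide": [-52.8,-0.6,0],"fingers": 255}
    - {"rot": [0,0,0.001],"slide": [-52.8,-0.6,-4],"fingers": 255}
    - {"rot": [0,0,0.001],"slide": [-52.8,-0.6,-7],"fingers": 255}
    - {"rot": [0,0,0.001],"slide": [-52.8,-0.6,-9],"fingers": 255}
    - {"rot": [0,0,0.001],"slide": [-52.8,-0.6,-9],"fingers": 255}

```text
time_s: 8.03
tool_pos: [0.5456, -0.1877, 0.165]
orientation: [3.14, 0.002, 2.999]
force: [-0.6, -0.0, -1.9]
opening: 0.0151
```

```bash
cat > pr.py <<'E'
import sys
from h import *
a=[float(x) for x in sys.argv[1:]]
for i in range(0,len(a),3): gb(*a[i:i+3])
print(robot.observe()['ft_torque'].round(2))
E
python3 pr.py -4.6 4.6 7  -4.6 4.6 15 
```

```text
t 8.03 now blk [-7.9 -0.5 16. ] slide [-3.3  5.   9. ] rot [-0.      0.     -0.0013] F [-0.6 -0.  -1.9]
t 8.03 now blk [-7.9 -0.5 16. ] slide [-3.3  5.1  1. ] rot [-0.      0.     -0.0013] F [-0.6 -0.  -1.9]
[ 0.01 -0.13  0.03]
```

Emit:
jog_arm:
  rows:
    - {"rot": [0,0,0],"slide": [0.0,0,-1],"fingers": 255}
    - {"rot": [0,0,0],"slide": [0.0,0,-2],"fingers": 255}
    - {"rot": [0,0,0],"slide": [0.0,0,-3],"fingers": 255}
    - {"rot": [0,0,0],"slide": [0.0,0,-3],"fingers": 255}
    - {"rot": [0,0,0],"slide": [0.0,0,-3],"fingers": 255}

```text
time_s: 8.45
tool_pos: [0.5455, -0.1877, 0.1679]
orientation: [3.14, 0.002, 2.999]
force: [0.7, 0.5, -3.6]
opening: 0.0148
```

```bash
python3 pr.py -6.5 0 19
```

```text
t 8.45 now blk [-8.  -0.4 18.9] slide [-1.5  0.4 -0.1] rot [-0.      0.     -0.0012] F [ 0.7  0.5 -3.6]
[ 0.02 -0.08 -0.01]
```

Emit:
jog_arm:
  rows:
    - {"rot": [0,0,0],"slide": [0.0,0,-1],"fingers": 255}
    - {"rot": [0,0,0],"slide": [0.0,0,-2],"fingers": 255}
    - {"rot": [0,0,0],"slide": [0.0,0,-2],"fingers": 255}
    - {"rot": [0,0,0],"slide": [0.0,0,-2],"fingers": 255}

```text
time_s: 8.78
tool_pos: [0.5454, -0.1876, 0.1697]
orientation: [3.14, 0.001, 2.999]
force: [0.6, -0.7, -7.1]
opening: 0.0152
```

```bash
python3 pr.py -6.5 0 21
```

```text
t 8.78 now blk [-8.2 -0.4 20.7] slide [-1.7  0.4 -0.3] rot [-0.      0.     -0.0012] F [ 0.6 -0.7 -7.1]
[-0.08 -0.22 -0.02]
```

Emit:
jog_arm:
  rows:
    - {"rot": [0,0,0],"slide": [-0.7,0,-1],"fingers": 255}
    - {"rot": [0,0,0],"slide": [-1.0,0,-2],"fingers": 255}
    - {"rot": [0,0,0],"slide": [-1.0,0,-2.5],"fingers": 255}
    - {"rot": [0,0,0],"slide": [-1.0,0,-2.5],"fingers": 255}
    - {"rot": [0,0,0],"slide": [-1.0,0,-2.5],"fingers": 255}

```text
time_s: 9.2
tool_pos: [0.5461, -0.1877, 0.172]
orientation: [3.14, 0.001, 2.999]
force: [-1.9, 0.3, -10.0]
opening: 0.0153
```

```bash
python3 pr.py -6.5 0 21
```

```text
t 9.2 now blk [-7.5 -0.4 23. ] slide [-1.   0.4  2. ] rot [-0.      0.     -0.0012] F [ -1.9   0.3 -10. ]
[ 0.15  0.55 -0.02]
```

Emit:
jog_arm:
  rows:
    - {"rot": [0,0,0],"slide": [0.3,0,-1],"fingers": 255}
    - {"rot": [0,0,0],"slide": [0.3,0,-2],"fingers": 255}
    - {"rot": [0,0,0],"slide": [0.3,0,-2.5],"fingers": 255}
    - {"rot": [0,0,0],"slide": [0.3,0,-2.5],"fingers": 255}
    - {"rot": [0,0,0],"slide": [0.3,0,-2.5],"fingers": 255}

```text
time_s: 9.62
tool_pos: [0.5458, -0.1877, 0.1746]
orientation: [3.14, 0.001, 2.999]
force: [-0.4, -0.3, -9.5]
opening: 0.0148
```

```bash
python3 pr.py -6.5 0 25
```

```text
t 9.62 now blk [-7.7 -0.4 25.6] slide [-1.2  0.4  0.6] rot [-0.      0.     -0.0013] F [-0.4 -0.3 -9.5]
[ 0.03  0.2  -0.03]
```

Emit:
jog_arm:
  rows:
    - {"rot": [0,0,0],"slide": [0.0,0,-1],"fingers": 255}
    - {"rot": [0,0,0],"slide": [0,0,-2],"fingers": 255}
    - {"rot": [0,0,0],"slide": [0,0,-3],"fingers": 255}
    - {"rot": [0,0,0],"slide": [0,0,-4],"fingers": 255}
    - {"rot": [0,0,0],"slide": [0,0,-5],"fingers": 255}
    - {"rot": [0,0,0],"slide": [0,0,-6],"fingers": 255}
    - {"rot": [0,0,0],"slide": [0,0,-6],"fingers": 255}

```text
time_s: 10.2
tool_pos: [0.5458, -0.1877, 0.1808]
orientation: [3.14, 0.001, 2.999]
force: [-2.2, -0.2, -9.6]
opening: 0.0146
```

```bash
python3 pr.py -6.5 0 38
```

```text
t 10.2 now blk [-7.7 -0.4 31.8] slide [-1.2  0.4 -6.2] rot [-0.      0.     -0.0013] F [-2.2 -0.2 -9.6]
[0.02 0.32 0.03]
```

Emit:
jog_arm:
  rows:
    - {"rot": [0,0,0],"slide": [0.0,0,-1],"fingers": 255}
    - {"rot": [0,0,0],"slide": [0,0,-2],"fingers": 255}
    - {"rot": [0,0,0],"slide": [0,0,-3],"fingers": 255}
    - {"rot": [0,0,0],"slide": [0,0,-4],"fingers": 255}
    - {"rot": [0,0,0],"slide": [0,0,-5],"fingers": 255}
    - {"rot": [0,0,0],"slide": [0,0,-6.5],"fingers": 255}
    - {"rot": [0,0,0],"slide": [0,0,-6.5],"fingers": 255}
    - {"rot": [0,0,0],"slide": [0,0,-6.5],"fingers": 255}

```text
time_s: 10.87
tool_pos: [0.5459, -0.1877, 0.1875]
orientation: [3.14, 0.001, 2.999]
force: [-1.5, 0.2, -8.9]
opening: 0.0146
```

```bash
python3 - <<'E'
from h import *
gb(-7.7,-.4,38)
im=save('scene','s7'); t=save('wrist','w7')
p=proj('scene',[BX,BY,.095]).astype(int); print(p)
a=im[p[1]-45:p[1]+45,p[0]-45:p[0]+45,::-1]; C=cal('wrist')
w=t[150:350,220:420,::-1]
cv2.imwrite('pics/v7.png',np.hstack([cv2.resize(a,(400,400),interpolation=cv2.INTER_CUBIC),cv2.resize(w,(400,400))]))
E
```

```text
t 10.87 now blk [-7.6 -0.4 38.5] slide [0.1 0.  0.5] rot [-0.      0.     -0.0012] F [-1.5  0.2 -8.9]
[366 230]
```

View pics/v7.png

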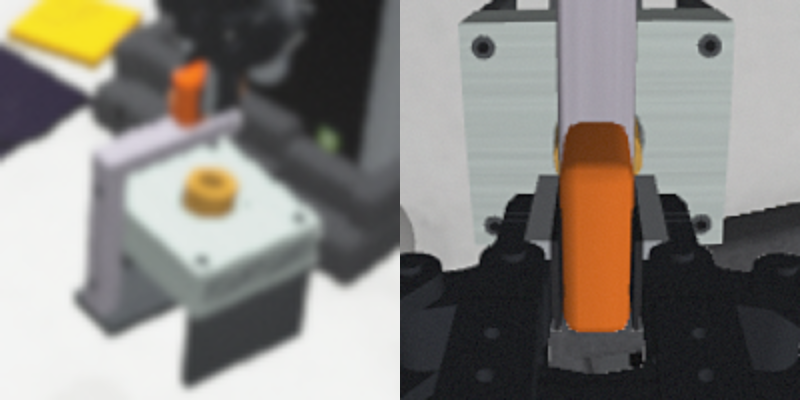

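The crop shows the brass sleeve at about (210,195) standing clearly proud, with roughly a 5 px side wall, which is about 15 mm. The force plateaued at 6–7 N, so I lower the ejector straight down.

Emit:
jog_arm:
  rows:
    - {"rot": [0,0,0],"slide": [0.0,0,4],"fingers": 255}
    - {"rot": [0,0,0],"slide": [0,0,10],"fingers": 255}
    - {"rot": [0,0,0],"slide": [0,0,16],"fingers": 255}
    - {"rot": [0,0,0],"slide": [0,0,22],"fingers": 255}
    - {"rot": [0,0,0],"slide": [0,0,28],"fingers": 255}
    - {"rot": [0,0,0],"slide": [0,0,33],"fingers": 255}
    - {"rot": [0,0,0],"slide": [0,0,33],"fingers": 255}
    - {"rot": [0,0,0],"slide": [0,0,33],"fingers": 255}

```text
time_s: 11.63
tool_pos: [0.5458, -0.1878, 0.1541]
orientation: [3.14, 0.001, 2.999]
force: [-0.7, 0.2, -2.2]
opening: 0.0147
```

```bash
python3 pr.py -130 0 5; python3 -c "
from h import *
print(robot.observe()['orientation'])"
```

```text
t 11.63 now blk [-7.7 -0.5  5.1] slide [122.3   0.3   0.1] rot [-0.      0.     -0.0014] F [-0.7  0.2 -2.2]
[ 0.03 -0.08 -0.02]
[3.1397 0.0006 2.9992]
```

Emit:
jog_arm:
  rows:
    - {"rot": [0,0,0],"slide": [12,0.2,0],"fingers": 255}
    - {"rot": [0,0,0],"slide": [32,0.3,0],"fingers": 255}
    - {"rot": [0,0,0],"slide": [55,0.3,0],"fingers": 255}
    - {"rot": [0,0,0],"slide": [75,0.3,0],"fingers": 255}
    - {"rot": [0,0,0],"slide": [89,0.3,0],"fingers": 255}
    - {"rot": [0,0,0],"slide": [89,0.3,0],"fingers": 255}
    - {"rot": [0,0,0],"slide": [89,0.3,2],"fingers": 255}
    - {"rot": [0,0,0],"slide": [89,0.3,2.5],"fingers": 255}

```text
time_s: 12.3
tool_pos: [0.4586, -0.1748, 0.1518]
orientation: [3.14, 0.002, 3.0]
force: [0.1, 0.6, -3.1]
opening: 0.015
```

```bash
python3 pr.py -95 0 1;  python3 - <<'E'
from fit import *
C=cal('wrist'); im=save('wrist','w8')
s=robot.observe()
for d in cams.silhouettes('wrist','ejector')[:2]:
    print(d['extent'],d['conf'])
    if 200<d['extent'][0]<400: print(fit('wrist',C,EJ,d['region'].astype(bool),[*s['tool_pos'][:2],-.141],z=.002)); break
print(s['orientation'],'edge',onz('top',366,271,0), onz('top',366,268,0))
E
```

```text
t 12.3 now blk [-95.9   0.1   2.8] slide [-0.9 -0.1  1.8] rot [-0.      0.     -0.0011] F [ 0.1  0.6 -3.1]
[ 0.02 -0.03  0.03]
[294.0, 104.3, 341.4, 315.3] 0.94
(array([ 0.4583, -0.1742, -0.1366]), np.float64(0.9503300269183967))
[3.1399 0.0012 2.9995] edge [ 0.3575 -0.1659  0.    ] [ 0.3666 -0.1665  0.    ]
```

Emit:
jog_arm:
  rows:
    - {"rot": [0,0,0],"slide": [0,0,0.8],"fingers": 255}
    - {"rot": [0,0,0],"slide": [0,0,1.6],"fingers": 255}
    - {"rot": [0,0,0],"slide": [0,0,2.2],"fingers": 255}
    - {"rot": [0,0,0],"slide": [0,0,2.2],"fingers": 255}

```text
time_s: 12.73
tool_pos: [0.4586, -0.1751, 0.1493]
orientation: [3.14, 0.001, 2.999]
force: [0.9, 0.7, -1.7]
opening: 0.0148
```

Emit:
jog_arm:
  rows:
    - {"rot": [0,0,0],"slide": [0,0,0.6],"fingers": 255}
    - {"rot": [0,0,0],"slide": [0,0,1.0],"fingers": 255}
    - {"rot": [0,0,0],"slide": [0,0,1.0],"fingers": 255}

```text
time_s: 12.98
tool_pos: [0.4591, -0.1754, 0.1492]
orientation: [3.14, 0.002, 2.999]
force: [-4.4, 1.1, 20.2]
opening: 0.0149
```

Emit:
jog_arm:
  rows:
    - {"rot": [0,0,0],"slide": [0,0,0],"fingers": 255}
    - {"rot": [0,0,0],"slide": [0,0,0],"fingers": 200}
    - {"rot": [0,0,0],"slide": [0,0,0],"fingers": 150}
    - {"rot": [0,0,0],"slide": [0,0,0],"fingers": 100}
    - {"rot": [0,0,0],"slide": [0,0,0],"fingers": 50}
    - {"rot": [0,0,0],"slide": [0,0,0],"fingers": 20}
    - {"rot": [0,0,0],"slide": [0,0,0],"fingers": 0}
    - {"rot": [0,0,0],"slide": [0,0,0],"fingers": 0}

```text
time_s: 13.65
tool_pos: [0.4591, -0.1754, 0.1492]
orientation: [3.14, 0.002, 2.999]
force: [-0.5, 0.2, 0.0]
opening: 0.0851
```

Emit:
jog_arm:
  rows:
    - {"rot": [0,0,0],"slide": [0,0,-10],"fingers": 0}
    - {"rot": [0,0,0],"slide": [0,0,-30],"fingers": 0}
    - {"rot": [0,0,0],"slide": [0,0,-60],"fingers": 0}
    - {"rot": [0,0,0],"slide": [0,0,-95],"fingers": 0}
    - {"rot": [0,0,0],"slide": [0,0,-130],"fingers": 0}
    - {"rot": [0,0,0],"slide": [0,0,-165],"fingers": 0}
    - {"rot": [0,0,0],"slide": [0,0,-200],"fingers": 0}
    - {"rot": [0,0,0],"slide": [0,0,-200],"fingers": 0}

```text
time_s: 14.32
tool_pos: [0.46, -0.1769, 0.3558]
orientation: [3.139, 0.01, 2.998]
force: [0.3, -0.5, -0.4]
opening: 0.0854
```

Emit:
jog_arm:
  rows:
    - {"rot": [0,0,0],"slide": [0,0,0],"fingers": 0}
    - {"rot": [0,0,0],"slide": [0,0,0],"fingers": 0}
    - {"rot": [0,0,0],"slide": [0,0,0],"fingers": 0}

```text
time_s: 14.57
tool_pos: [0.4597, -0.177, 0.3556]
orientation: [3.139, 0.01, 2.998]
force: [-0.8, 0.5, 0.2]
opening: 0.0852
```

```bash
python3 - <<'E'
from fit import *
s=robot.observe(); print(s['tool_pos'],s['opening'],s['force'])
C=cal('wrist'); im=save('wrist','w9')
for d in cams.silhouettes('wrist','ejector')[:3]:
    print(np.round(d['extent']),d['conf'])
    if 200<d['extent'][0]<400: print(fit('wrist',C,EJ,d['region'].astype(bool),[.4588,-.1752,-.141])); break
sc=save('scene','s9')
for d in cams.silhouettes('scene','sleeve')[:1]:
    print('sleeve',d['extent'],d['conf'],d['region'].sum())
p=proj('scene',[BX-.03,BY,.08]).astype(int)
a=sc[p[1]-60:p[1]+60,p[0]-60:p[0]+60,::-1]
a=cv2.resize(a,(420,420),interpolation=cv2.INTER_CUBIC)
for z,rr in((.110,.016),(.095,.01675)):
    q=np.array([proj('scene',[BX+rr*np.cos(t),BY+rr*np.sin(t),z]) for t in np.linspace(0,6.28,40)])
    q=((q-p+60+.5)*3.5).astype(np.int32); cv2.polylines(a,[q],True,(255,0,0),1)
cv2.imwrite('pics/v8.png',np.hstack([a,cv2.resize(im[60:340,180:433,::-1],(380,420))]))
E
```

```text
[ 0.4597 -0.177   0.3556] 0.08521336335464826 [-0.8463  0.536   0.1968]
[577. 144. 639. 228.] 0.84
[304. 106. 336. 197.] 0.76
(array([ 0.4587, -0.1747, -0.1284]), np.float64(0.956779311765918))
sleeve [360.8, 223.8, 375.1, 234.3] 0.53 118
```

View pics/v8.png

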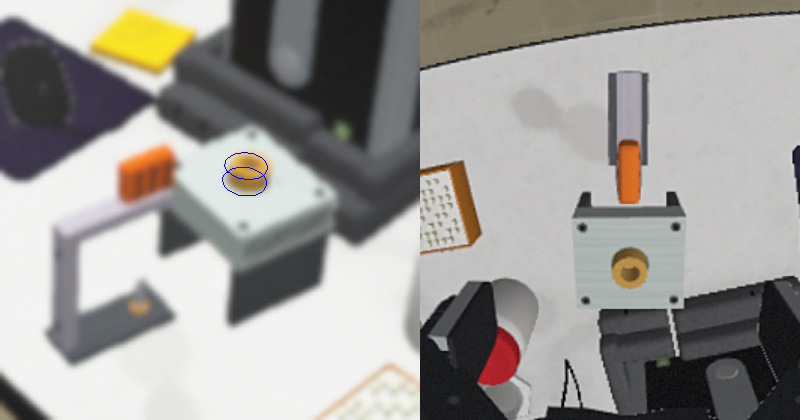

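```bash
python3 - <<'E'
from fit import *
T=np.linspace(0,6.28,80)
def ext(h):
    q=np.array([proj('scene',[BX+.016*np.cos(t),BY+.016*np.sin(t),z]) for t in T for z in (.095,.095+h)]); return q.min(0).round(1),q.max(0).round(1)
for h in (.010,.013,.015,.018,.021): print(h,*ext(h))
# wrist: fit sleeve silhouette height
C=cal('wrist'); im=cams.grab_frame('wrist')
for d in cams.silhouettes('wrist','sleeve')[:1]:
    m=d['region'].astype(np.uint8); print(d['extent'],d['conf'])
    ys,xs=np.where(m); M=m
    for h in (.008,.010,.012,.014,.016,.018,.020,.022):
        best=0
        for dx in np.arange(-.003,.0031,.001):
          for dy in np.arange(-.003,.0031,.001):
            q=np.array([proj('wrist',[BX+dx+.016*np.cos(t),BY+dy+.016*np.sin(t),z],C) for t in T[::4] for z in (.095,.095+h)])
            r=np.zeros((1600,2560),np.uint8); cv2.fillConvexPoly(r,cv2.convexHull(((q+.5)*4).astype(np.int32)),1)
            k=cv2.resize(M,(2560,1600),interpolation=0); s=(slice(4*(ys.min()-9),4*(ys.max()+9)),slice(4*(xs.min()-9),4*(xs.max()+9)))
            i=(r[s]&k[s]).sum()/(r[s]|k[s]).sum()
            if i>best: best,b=i,(dx,dy)
        print(h,round(best,3),b)
E
```

```text
0.01 [360.4 223.6] [372.8 234.3]
0.013 [360.4 222.7] [372.9 234.3]
0.015 [360.4 222.2] [373.  234.3]
0.018 [360.4 221.3] [373.1 234.3]
0.021 [360.4 220.4] [373.2 234.3]
[305.5, 225.6, 336.3, 255.1] 0.91
0.008 0.758 (np.float64(0.001), np.float64(0.0))
0.01 0.786 (np.float64(0.0), np.float64(0.0))
0.012 0.813 (np.float64(0.002), np.float64(0.001))
0.014 0.838 (np.float64(0.001), np.float64(0.001))
0.016 0.865 (np.float64(0.0), np.float64(0.001))
0.018 0.892 (np.float64(0.0), np.float64(0.001))
0.02 0.915 (np.float64(-0.001), np.float64(0.001))
0.022 0.927 (np.float64(-0.001), np.float64(0.001))
```

The two silhouette checks disagree on the sleeve height: the scene camera gives about 10 mm and the wrist about 20 mm. I'll settle it with an enlarged wrist crop with height rings drawn in.

```bash
python3 - <<'E'
from fit import *
C=cal('wrist'); im=cams.grab_frame('wrist')
v=[BX,BY,BYAW]; u0=proj('wrist',[BX,BY,.1],C).astype(int)-[50,50]
S=8; a=cv2.resize(im[u0[1]:u0[1]+75,u0[0]+25:u0[0]+75,::-1],None,fx=S,fy=S,interpolation=cv2.INTER_CUBIC); u0=u0+[25,0]
b=a.copy()
def ring(z,rr,col):
    q=np.array([proj('wrist',[BX+rr*np.cos(t),BY+rr*np.sin(t),z],C) for t in np.linspace(0,6.28,60)])
    cv2.polylines(b,[((q-u0+.5)*S).astype(np.int32)],True,col,1)
ring(.095,.01675,(255,0,0)); ring(.105,.016,(0,0,255)); ring(.110,.016,(0,160,0)); ring(.117,.016,(255,0,255))
for sx in(-45,45):
  q=[proj('wrist',R.from_euler('z',BYAW).apply([sx/1e3,sy/1e3,0])+[BX,BY,.095],C) for sy in(-50,50)]
  cv2.line(b,*[tuple(int(k) for k in (p-u0+.5)*S) for p in q],(255,0,0),1)
cv2.imwrite('pics/v9.png',np.hstack([a,b]))
E
```

```text
(no output)
```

View pics/v9.png

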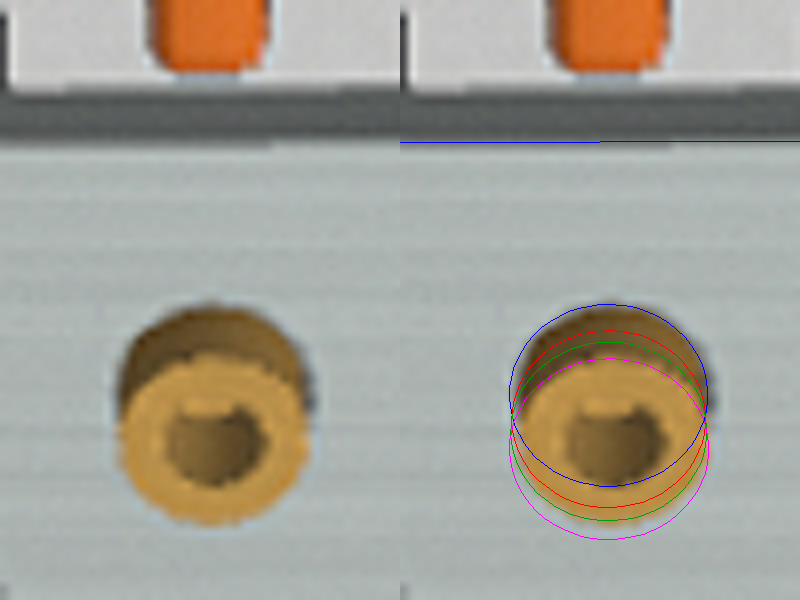

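The bore ring fits, and the sleeve's rim (rows 352–524) falls between the 15 mm ring (343–521) and the 22 mm ring (359–540). That puts it at about 16–17 mm proud, so I hand in.

```bash
python3 -c "
from h import *
for t in ['lab_timer','tip_box','sample_jar']:
    cams.grab_frame('top') if t=='lab_timer' else 0
    print(t,[np.round(d['extent']).tolist() for d in cams.look_for('top',t)][:2])
print(order.job_done())"
```

```text
lab_timer [[220.0, 238.0, 242.0, 261.0]]
tip_box [[423.0, 205.0, 468.0, 239.0], [356.0, 183.0, 369.0, 202.0]]
sample_jar []
the job is handed in; nothing more can be done
None
```

I pushed the sleeve up to about 15–17 mm proud of the block, drew the ejector out, stood it on the bench and handed the job in. `order.job_done()` reports no verdict, so I can't confirm how it was judged.

- **Ejector:** I gripped the smaller of the two look-alikes. At my first upward feel, about 8 mm in front of the bore axis, the pin met no resistance at the disc. I took that as the access hole and went on from there.
- **Push:** The wrist readings taken at the end of each move put the push at about 7 N on the sleeve, well under the 20 N limit.
- **Ejector at the end:** It stands upright about 96 mm in front of the bore axis, with its foot roughly 29 mm clear of the block. I pressed it onto the bench with about 20 N before opening the gripper.
- **Sleeve height:** The checks disagreed:
  - The arm's own positions gave about 15 mm.
  - The wrist close-up gave about 16–17 mm.
  - The coarse scene silhouette suggested about 10 mm, right at the lower limit.
  - The wrist silhouette suggested over 20 mm.

  I trusted the first two. I did not measure the sleeve's tilt.
- **Bystanders:** The timer was detected in the same place as at the start. The arm stayed clear of the tip box and jar, but I could not confirm either by comparison. The first look at the tip box was a false detection, and the jar was not detected in the last top picture. In the last wrist picture, a red-lidded jar and the tip box both look undisturbed.

The arm work took about 15–16 s of the 54 s allowed.

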